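# Reject one brass flask, press the good one into the sprung ring cradle

### The job

Two brass flasks have come back from inspection: stand the red-tagged reject upright in the shallow red dish and let go of it. Then set the green-tagged flask upright in the sprung ring of the green-based cradle, press it straight down by the flask alone (not touching the cradle) until the ring is fully down on its stop, and finish while still holding it pressed down there. Leave the hammer, the jar and the steel block where they are.

Things in the scene. Friction and masses are not known exactly. Their poses are not given: they have to be found in the camera images.
- flask_green: Brass flask with a GREEN plug in its mouth and a green collar round the shoulder; 0.18 to 0.33 kg. Origin at the centre of its underside, z up along the neck, symmetric about z. Flat foot 38 mm across, round body 66 mm across at its widest (27 mm up; a ball of radius 33 mm about that point), body top 58 mm up, then a straight neck 24 mm across from 58 to 104 mm, plug 25 mm across to 110 mm. Starts standing on the bench.
- flask_red: The same brass flask with a RED plug and red collar: the reject. Same sizes and origin.
- nest: Reject nest: shallow round dish painted red, fixed to the bench, 88 mm outside, 76 mm inside, rim 14 mm high. Origin at the centre of its underside; inner floor 5 mm above it.
- cradle: Sprung ring cradle, fixed to the bench: round green base plate 112 mm across and 12 mm thick, with three upright steel guide posts on a 47 mm radius, tops 68 mm above the bench, springs round them carrying an aluminium ring. Origin at the centre of its underside, ring concentric with it.
- ring_top (a point): Centre of the ring's upper face, moving with the ring: 60 mm above the bench when up, 42 mm when fully pressed. Ring 74 mm outside, 56 mm bore, 10 mm thick. A flask put in from above rests on the bore's upper edge with its foot through the bore, its origin about 9 mm below this point.
- cradle_ring (a joint): Travel of the sprung ring straight down, m: 0 up, 0.018 fully down on its stop. The spring pushes up with about 3 N at the top and 12 N at the stop (500 N/m); it returns when let go. Pushed further, the stop is rigid.
- hammer: Bystander: ball-peen hammer with red and black handle, 240 mm long, lying on the bench.
- jar: Bystander: amber glass jar with steel lid, 60 mm across, 85 mm high.
- block: Bystander: dark steel bench block, 60 x 35 x 28 mm high.
Things that resemble listed ones, but are neither listed nor needed, are in the scene too. Leave any black or blue look-alike of the flask_red alone.

How it is judged:
By the outcome, as a careful person would: the job done as asked, in the order asked, and still so for the second after the job is handed in, while the arm keeps its last pose, push and grip.
It also fails if it takes over 58 s, if anything falls off the work surface, if the arm or the gripper's body presses on something with over 40 N, if the wrist force passes 120 N, or if a joint passes its speed limit or range.

### The arm

A 7-joint arm with a two-finger parallel gripper is mounted at the origin on the work surface. World frame = base frame: x ahead of the robot, y to its left, z up, the work surface at z = 0. Lengths are in m, angles in rad, forces in N, time in s.
With the tool pointing down it reaches from about 0.35 to 0.9 m from the base axis. Payload 7.2 kg.
Tool frame: the origin (TCP) lies at the very end of the fingers, on their centre line; the grasp point (between the pads) lies 19 mm behind it; z points along the fingers, x is the direction in which the jaws open and shut, and the axes are right-handed (so a half turn about z gives the same grasp; the last joint's range is limited). The gripper opens to 85 mm and grips with 20 to 120 N. Pads are 22 mm wide; open, the fingers measure 114 mm over their backs; the gripper's body (76 mm by 85 mm) begins 54 mm behind the grasp point. The pads swing forward as they close: fully open they stand 13 mm farther back than shut.
Start: joints at [-1.353, 0.411, -0.013, 1.596, 0.006, 1.134, -0.082], TCP at [0.176, 0.6, 0.231] pointing down, gripper open.
Joint ranges: [-2.95, 2.95], [-0.29, 1.99], [-1.47, 1.44], [0.14, 2.54], [-1.03, 4.17], [0.13, 1.85], [-2.86, 2.86]. Speed limits (rad/s): [2.39, 2.39, 3.01, 3.01, 3.14, 3.14, 3.14].

### API

Orientations are given as a rotation vector (axis times angle).
In Python, from cell import env gives the robot as it stands. Calls block until the motion is done:
- env.goto(position, orientation): joint-space move of the TCP to a pose.
- env.servo_line(position, rot=None, feed=0.15): straight line of the TCP; rot=None keeps the orientation; feed is the mean speed in m/s.
- env.move_j(angles): joint-space move.
- env.set_gripper(opening, force=None): finger opening in m; force is the grip in N (None keeps the last); returns when the fingers have stopped.
- env.pause(seconds).
- env.inverse_kinematics(position, orientation): joint angles nearest the present ones, or None.
- env.sense(): the state.
- env.read_camera(name): name is "scene" or "top" or "wrist"; returns a dict with "frame" (420x560x3 uint8, red, green, blue), "intrinsics" (3x3 intrinsics, pixels), "R" (3x3) and "t" (3): a world point X has camera coordinates R X + t. Camera axes: x right, y down, z forward; pixel columns grow to the right and rows downward; lengths in m; the calibration is good to about 2 mm. The wrist camera is an equidistant fisheye: a pixel r from the principal point sees the ray r / f radians off the axis. A picture is of the moment at which its call begins. There is no depth.
A pose or a line that the arm cannot do raises env.MotionError and nothing moves.
- env.hand_in(): hands the job in, once; it reports no verdict.
The state is a dict: "clock": time; "joints": joint angles; "qvel": joint speeds; "joint_efforts": joint torques, N m; "tcp_pos": TCP position; "tcp_rot": TCP orientation; "contact_force": force on the tool from outside, world axes, zero at the start; "moment": the same for the moment, N m; "finger_gap": finger opening in m.
Only numpy, scipy, OpenCV 4.12 (cv2) and the standard library are available. Lean on these libraries where they do the work, as an engineer would, in place of code of your own. Each camera call takes 0.05 s, during which the arm holds its last target.

## Working session

There is one attempt and no reset: what is moved stays moved. The work goes in short steps, each a Python script; the robot and the scene stay as the last script left them, time stands still between calls to the robot, and variables do not carry over. Pictures are saved under pics/ and viewed, and the job is handed in when it is done.

```bash
ls; mkdir -p pics; python3 - <<'E'
from cell import env
import cv2,numpy as np
for n in("scene","top","wrist"):
    c=env.read_camera(n); cv2.imwrite(f"pics/{n}0.png",c["frame"][:,:,::-1]); print(n,np.round(c["intrinsics"],1).tolist(),np.round(c["R"],3).tolist(),np.round(c["t"],3).tolist())
s=env.sense(); print(s)
E
```

```text
pics
scene [[408.9, 0.0, 278.1], [0.0, 408.9, 206.3], [0.0, 0.0, 1.0]] [[0.624, 0.782, 0.016], [0.562, -0.434, -0.705], [-0.544, 0.448, -0.709]] [-0.31, -0.233, 1.52]
top [[430.5, 0.0, 281.3], [0.0, 430.5, 213.6], [0.0, 0.0, 1.0]] [[0.012, -1.0, 0.011], [-0.995, -0.013, -0.1], [0.1, -0.01, -0.995]] [-0.019, 0.505, 1.067]
wrist [[325.2, 0.0, 278.4], [0.0, 325.2, 210.7], [0.0, 0.0, 1.0]] [[0.282, 0.959, -0.001], [0.908, -0.267, 0.324], [0.311, -0.092, -0.946]] [-0.625, -0.042, 0.38]
{'clock': 0.15, 'joints': array([-1.35321278,  0.41171359, -0.01271557,  1.59686245,  0.00559214,
        1.13431331, -0.0821547 ]), 'qvel': array([-0.00092732, -0.00217515,  0.00031879, -0.00234255,  0.00037635,
        0.00072338,  0.00075101]), 'joint_efforts': array([ 1.92163643e-03, -6.01036978e+01,  6.82925452e-01, -2.99650151e+01,
        1.39114770e-02,  7.86992954e-03, -3.64771108e-05]), 'tcp_pos': array([0.17611074, 0.59926548, 0.23064347]), 'tcp_rot': array([ 2.51442760e+00,  1.88205078e+00, -1.50713127e-03]), 'contact_force': array([ 0.19697512, -0.33628242, -0.86002283]), 'moment': array([ 0.02320456, -0.01696808,  0.00805969]), 'finger_gap': 0.08541313309417044}
```

View pics/scene0.png

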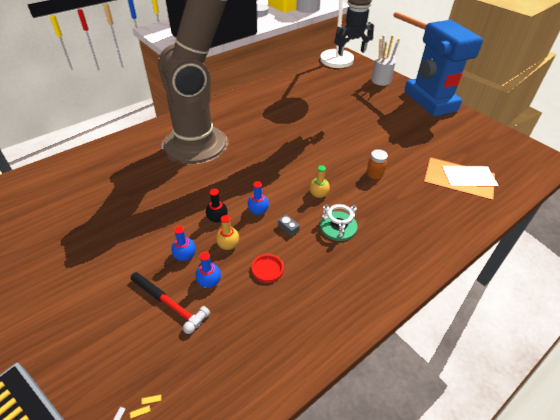

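View pics/top0.png

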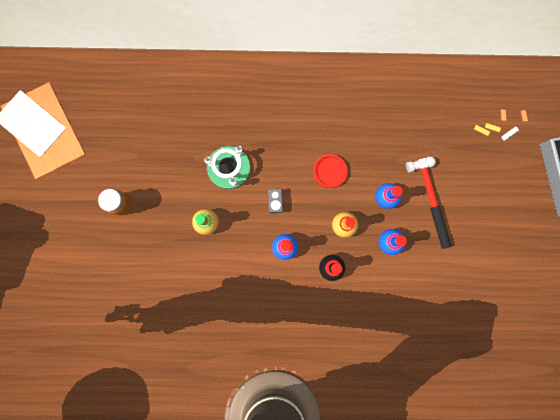

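View pics/wrist0.png

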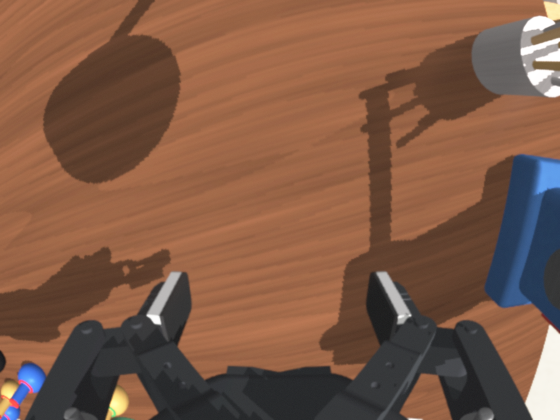

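The scene shows one brass flask with a red plug (scene 228,235; top 345,224) and one with a green plug (scene 320,185; top 205,221). The look-alikes are blue ×3 (top 390,195; 393,241; 285,247) and black (332,267), all with red plugs, so only the brass ones fit. I'll confirm this in enlarged crops.

```bash
python3 - <<'E'
import cv2,numpy as np
t=cv2.imread("pics/top0.png"); s=cv2.imread("pics/scene0.png")
def crop(im,x,y,w,h,k): return cv2.resize(im[y:y+h,x:x+w],None,fx=k,fy=k,interpolation=cv2.INTER_CUBIC)
cv2.imwrite("pics/c1.png",crop(t,300,140,130,145,4))
cv2.imwrite("pics/c2.png",crop(t,170,135,130,120,5))
cv2.imwrite("pics/c3.png",crop(s,165,155,200,145,4))
E
```

```text
(no output)
```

View pics/c1.png

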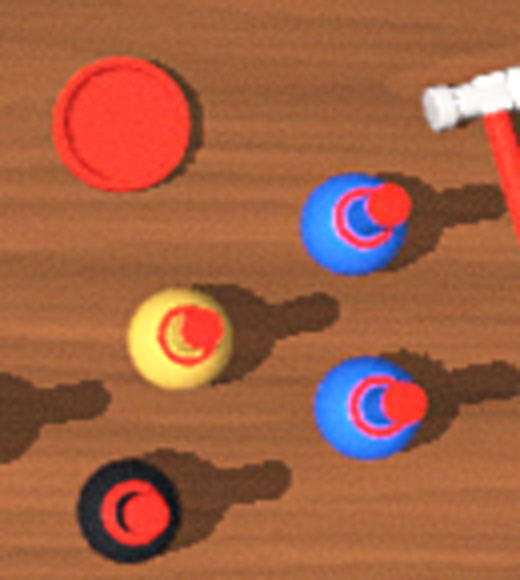

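View pics/c2.png

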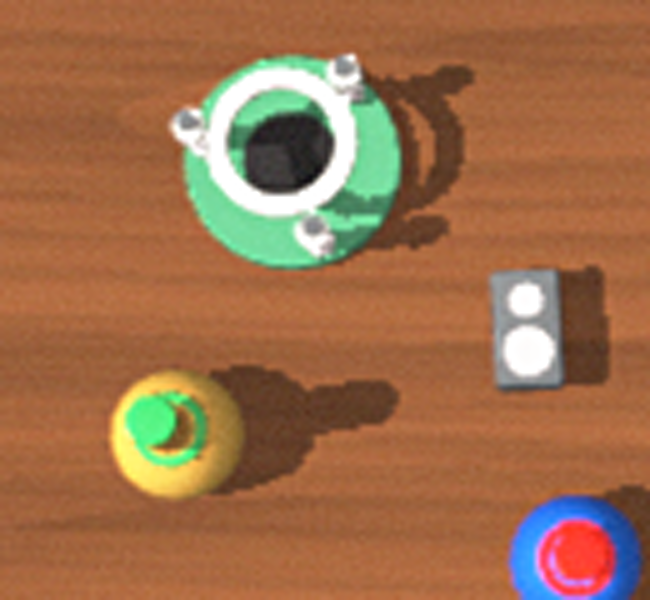

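View pics/c3.png

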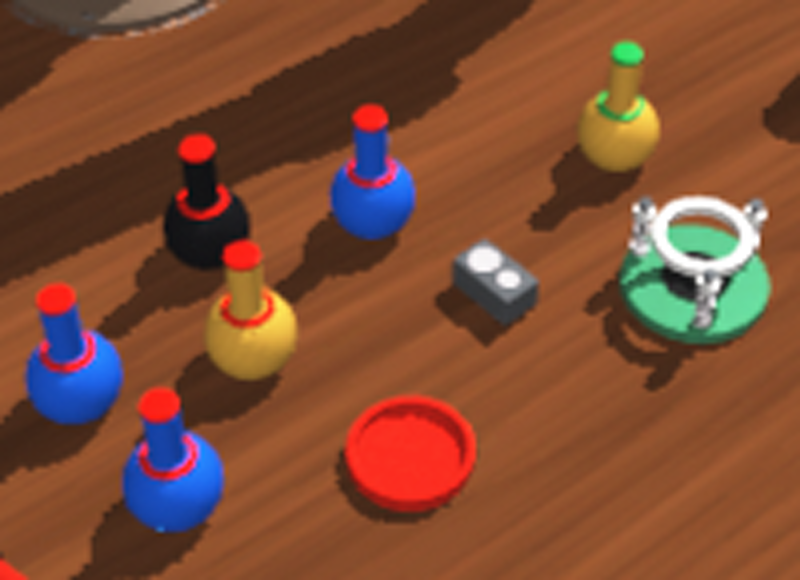

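The crops confirm it: the red brass flask is at c1 (180,338) and the green one at c2 (177,434). Next I'll triangulate the poses.

```bash
cat > h.py <<'E'
from cell import env
import cv2,numpy as np
from scipy.optimize import least_squares
def proj(c,X):
    p=c["R"]@np.array(X)+c["t"]; q=c["intrinsics"]@(p/p[2]); return q[:2]
def onz(c,px,z):
    d=c["R"].T@np.linalg.inv(c["intrinsics"])@np.array([px[0],px[1],1.]); o=-c["R"].T@c["t"]
    return (o+d*(z-o[2])/d[2])[:2]
E
python3 - <<'E'
from h import *
T=env.read_camera("top");S=env.read_camera("scene")
f=lambda k,o:(lambda x,y:((x+.5)/k-.5+o[0],(y+.5)/k-.5+o[1]))
a=f(4,(300,140));b=f(5,(170,135));s=f(4,(165,155))
for n,c,p,z in [("red plug",T,a(203,328),.11),("red body",T,a(180,338),.027),("red plug",S,s(241,255),.11),("red body",S,s(251,331),.027),
 ("nest",T,a(122,124),.014),("nest",S,s(411,447),.014),
 ("green plug",T,b(152,421),.11),("green body",T,b(177,434),.027),("green plug",S,s(627,54),.11),("green body",S,s(619,131),.027),
 ("ring",T,b(282,141),.06),("base",T,b(292,162),.012),("ring",S,s(704,232),.06),("base",S,s(695,283),.012),
 ("block",T,b(526,328),.028),("block blueflask",T,b(578,557),.11),("black plug",T,a(144,513),.11),("blueA body",T,a(355,223),.027),("blueB body",T,a(367,407),.027)]:
    print(n,np.round(onz(c,p,z),4))
E
```

```text
red plug [ 0.4799 -0.1734]
red body [ 0.4803 -0.173 ]
red plug [ 0.479  -0.1719]
red body [ 0.4765 -0.1693]
nest [ 0.6199 -0.1378]
nest [ 0.6196 -0.1355]
green plug [0.482  0.1779]
green body [0.4827 0.18  ]
green plug [0.4829 0.1795]
green body [0.4815 0.1823]
ring [0.6266 0.1267]
base [0.6261 0.1271]
ring [0.6248 0.1307]
base [0.6292 0.1253]
block [0.5389 0.0045]
block blueflask [ 0.4212 -0.0215]
black plug [ 0.3721 -0.1388]
blueA body [ 0.5553 -0.2851]
blueB body [ 0.4381 -0.2911]
```

```bash
cat >> h.py <<'E'
def rot(yawdeg):
    y=np.radians(yawdeg)/2; return np.array([np.cos(y),np.sin(y),0])*np.pi
RED=np.array([.4795,-.172]);NEST=np.array([.620,-.137]);GRN=np.array([.4823,.1795]);RING=np.array([.6262,.128])
E
python3 - <<'E'
from h import *
for yaw in (-135,-90,-45,0,45,90):
  for n,p in (("r",RED),("n",NEST),("g",GRN),("c",RING)):
    q=env.inverse_kinematics([*p,.1],rot(yaw)); print(yaw,n,None if q is None else np.round(q,2))
E
```

```text
-135 r [-0.61  0.74  1.25  2.06 -0.86  1.01 -1.26]
-135 n [-0.59  0.94  1.25  1.75 -0.96  1.21 -1.42]
-135 g [-1.3   0.75  1.25  2.05 -0.86  1.02 -1.96]
-135 c [-1.    0.95  1.25  1.74 -0.97  1.21 -1.84]
-90 r [-0.46  0.54  0.96  2.05 -0.6   0.85 -0.73]
-90 n [-0.42  0.71  0.85  1.74 -0.63  0.99 -0.9 ]
-90 g [-0.96  0.45  0.66  2.03 -0.38  0.79 -1.65]
-90 c [-0.72  0.65  0.66  1.72 -0.47  0.94 -1.45]
-45 r [-0.51  0.58  1.03  2.05 -0.66  0.88  0.12]
-45 n [-0.4   0.69  0.81  1.74 -0.59  0.98 -0.14]
-45 g [-0.87  0.42  0.53  2.02 -0.3   0.77 -0.94]
-45 c [-0.78  0.67  0.75  1.72 -0.54  0.96 -0.6 ]
0 r [-0.5   0.58  1.02  2.05 -0.65  0.88  0.89]
0 n [-0.41  0.7   0.84  1.74 -0.61  0.99  0.66]
0 g [-0.83  0.41  0.48  2.02 -0.27  0.77 -0.19]
0 c [-0.69  0.63  0.61  1.72 -0.43  0.93  0.09]
45 r [-0.42  0.51  0.89  2.05 -0.54  0.83  1.57]
45 n [-0.41  0.7   0.83  1.74 -0.6   0.98  1.44]
45 g [-0.73  0.4   0.35  2.01 -0.19  0.76  0.52]
45 c [-0.6   0.6   0.46  1.71 -0.33  0.91  0.78]
90 r [-0.32  0.46  0.74  2.04 -0.43  0.79  2.25]
90 n [-0.24  0.61  0.56  1.73 -0.39  0.92  2.05]
90 g [-0.63  0.39  0.22  2.01 -0.12  0.76  1.24]
90 c [-0.45  0.57  0.24  1.7  -0.17  0.89  1.43]
```

```bash
python3 - <<'E'
from h import *
env.move_j([0.27,.411,-.013,1.596,.006,1.134,1.05]); s=env.sense();print(s["clock"],s["tcp_pos"],s["tcp_rot"])
env.goto([*RED,.16],rot(45)); s=env.sense();print(s["clock"],s["tcp_pos"],np.round(s["joints"],2),s["contact_force"])
c=env.read_camera("wrist");cv2.imwrite("pics/w1.png",c["frame"][:,:,::-1])
c=env.read_camera("scene");cv2.imwrite("pics/s1.png",c["frame"][:,:,::-1])
E
```

```text
3.425 [ 0.59020301 -0.20623965  0.23143099] [2.89569393e+00 1.21774413e+00 8.96771661e-04]
4.025 [ 0.47982872 -0.17161646  0.16036917] [ 0.27  0.29 -0.03  1.95  0.01  0.89  1.02] [ 0.19954671 -0.55890951  0.88616717]
```

View pics/w1.png

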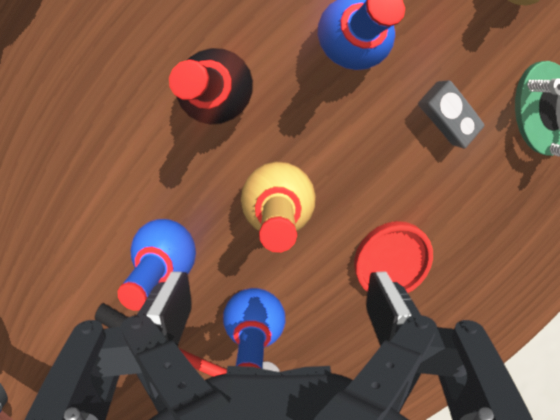

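View pics/s1.png

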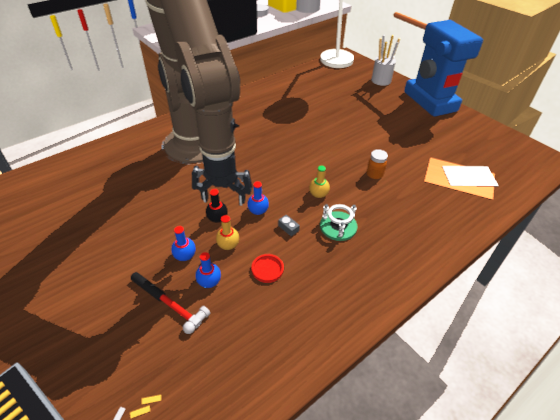

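Wrist view: the brass flask's red plug at (278,235) is midway between the fingertips (173 and 385). I'll check it through the fisheye model, then grasp.

```bash
cat >> h.py <<'E'
def fish(c,X):
    p=c["R"]@np.array(X)+c["t"]; r=np.hypot(p[0],p[1]); th=np.arctan2(r,p[2]); K=c["intrinsics"]
    return np.array([K[0,2],K[1,2]])+K[0,0]*th*p[:2]/r
def fishinv(c,px,z):
    f=lambda v:fish(c,[v[0],v[1],z])-np.array(px)
    return least_squares(f,[.5,0.]).x
E
python3 - <<'E'
from h import *
c=env.read_camera("wrist")
print(fishinv(c,(278,235),.11), fish(c,[*RED,.11]),"nest",fishinv(c,(394,260),.014))
E
```

```text
[ 0.4809328  -0.17158816] [275.97565236 233.97257614] nest [ 0.61726429 -0.13583976]
```

```bash
python3 - <<'E'
from h import *
env.servo_line([.480,-.172,.068],feed=.12)
print(env.sense()["clock"],env.sense()["tcp_pos"],env.sense()["contact_force"])
env.set_gripper(0.0,60)
s=env.sense();print(s["clock"],s["finger_gap"],s["contact_force"])
env.servo_line([.480,-.172,.15],feed=.15)
s=env.sense();print(s["clock"],s["finger_gap"],s["contact_force"],s["tcp_pos"])
env.servo_line([*NEST,.15],feed=.15)
s=env.sense();print(s["clock"],s["finger_gap"],s["contact_force"],s["tcp_pos"])
for n in("wrist","scene"):
  c=env.read_camera(n);cv2.imwrite(f"pics/{n}2.png",c["frame"][:,:,::-1])
E
```

```text
5.0917 [ 0.48051365 -0.17214835  0.06850565] [ 0.42453222 -0.35427431  0.29445053]
5.6917 0.023139487201045014 [-1.64605391  0.17174003  6.64940515]
6.3917 0.02287653830868918 [ 0.55526114  0.33586752 -1.88796249] [ 0.47940215 -0.17177203  0.14917851]
7.5 0.02279949736148986 [ 0.86954354 -0.71041155 -2.37241897] [ 0.61915595 -0.1374538   0.14967083]
```

View pics/wrist2.png

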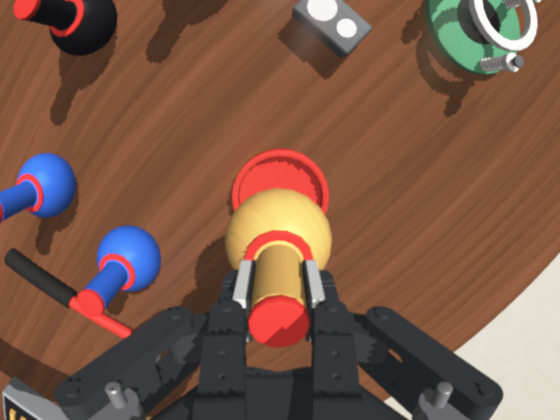

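View pics/scene2.png

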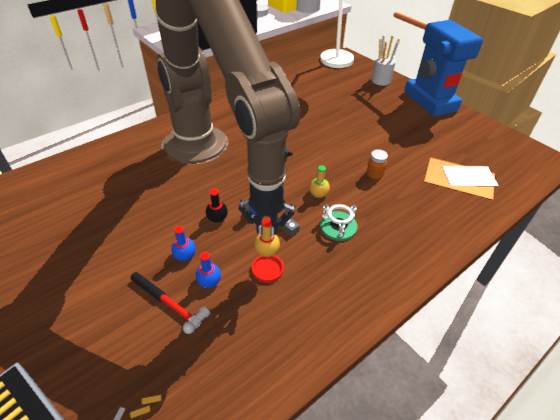

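Flask held upright, with the dish under it. Lowering until contact.

```bash
python3 - <<'E'
from h import *
env.servo_line([*NEST,.080],feed=.12)
f0=env.sense()["contact_force"][2];print(f0)
z=.080
while z>.070:
    z-=.001; env.servo_line([*NEST,z],feed=.03)
    s=env.sense()
    if s["contact_force"][2]-f0>3: break
print(s["clock"],z,s["tcp_pos"],s["contact_force"])
env.set_gripper(.06)
env.pause(.2)
p=s["tcp_pos"]
env.servo_line([*p[:2],.19],feed=.15)
s=env.sense();print(s["clock"],s["finger_gap"],s["contact_force"],s["tcp_pos"])
for n in("wrist","scene","top"):
  c=env.read_camera(n);cv2.imwrite(f"pics/{n}3.png",c["frame"][:,:,::-1])
E
```

```text
-1.6355382315637843
10.0833 0.073 [ 0.62020119 -0.13708205  0.07345192] [-2.10075041  0.54836111  3.05911855]
11.6583 0.05987416852570429 [-0.45422754 -0.18683001 -0.25458153] [ 0.61958572 -0.1369764   0.1890306 ]
```

View pics/wrist3.png

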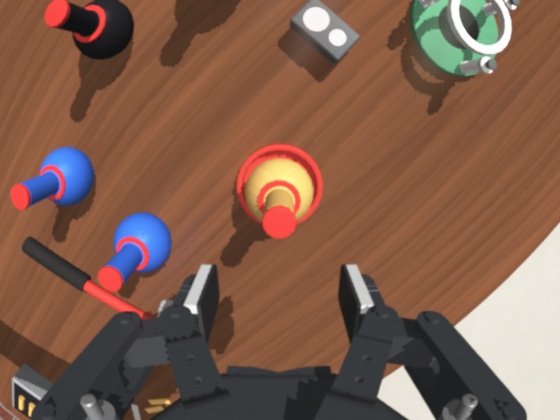

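View pics/scene3.png

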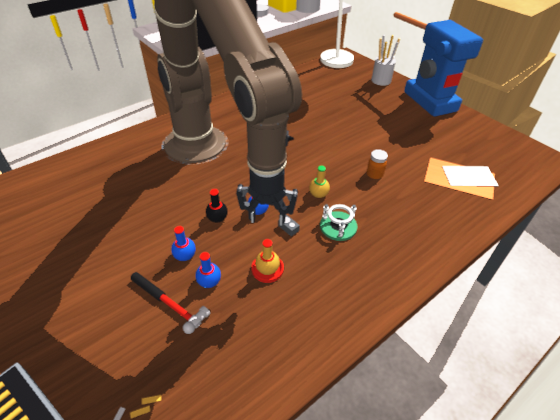

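The red flask stands in the dish, upright and released (wrist view: plug 278,222; dish 280,187). Now the green one.

```bash
python3 - <<'E'
from h import *
env.goto([.55,.15,.19],rot(45))
c=env.read_camera("wrist");cv2.imwrite("pics/w4.png",c["frame"][:,:,::-1])
s=env.sense();print(s["clock"],s["joints"].round(2))
print("pred plug",fish(c,[*GRN,.11]),"ring",fish(c,[*RING,.06]))
cv2.imwrite("pics/w4b.png",cv2.resize(c["frame"][50:250,180:440,::-1],None,fx=3,fy=3,interpolation=cv2.INTER_CUBIC))
E
```

```text
12.9917 [-0.26  0.36 -0.12  1.77  0.05  1.01  0.39]
pred plug [238.74965269 122.48815559] ring [318.79932336 267.57720451]
```

View pics/w4.png

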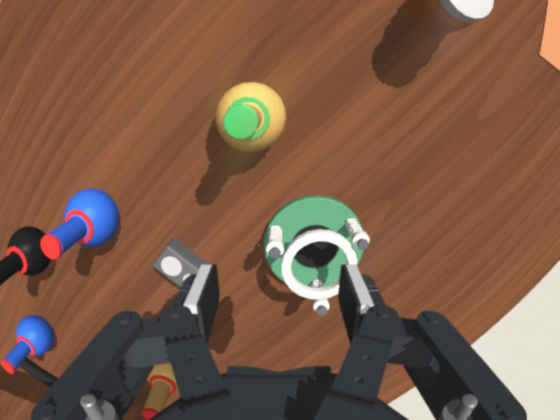

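View pics/w4b.png

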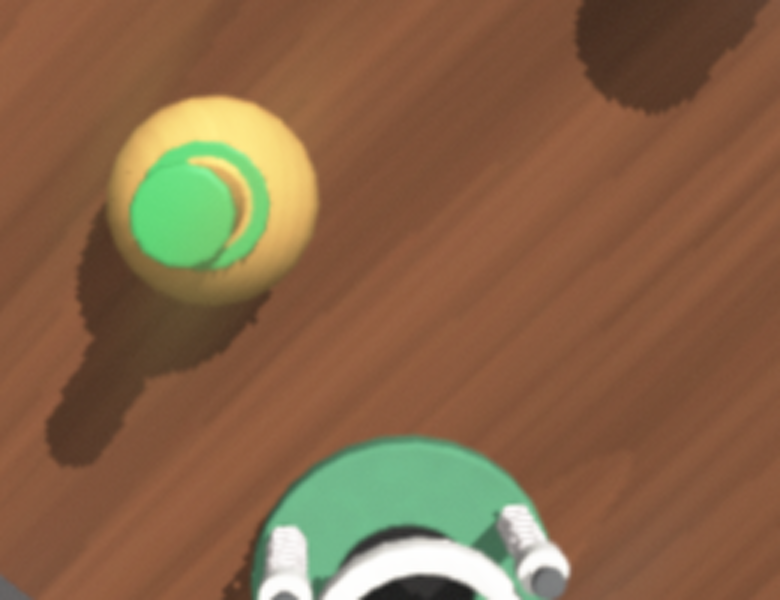

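```bash
python3 - <<'E'
from h import *
c=env.read_camera("wrist")
print(fishinv(c,(240.7,122.2),.11),fishinv(c,(319.3,264.8),.06))
g=np.array([.4825,.1795])
env.goto([*g,.17],rot(45))
env.servo_line([*g,.070],feed=.12)
s=env.sense();print(s["clock"],s["tcp_pos"],s["contact_force"])
env.set_gripper(0.0,90)
s=env.sense();print(s["clock"],s["finger_gap"],s["contact_force"])
env.servo_line([*g,.16],feed=.15)
env.servo_line([*RING,.16],feed=.15)
s=env.sense();print(s["clock"],s["finger_gap"],s["contact_force"],s["tcp_pos"])
for n in("wrist","scene","top"):
  c=env.read_camera(n);cv2.imwrite(f"pics/{n}5.png",c["frame"][:,:,::-1])
E
```

```text
[0.48326293 0.180304  ] [0.62436285 0.13001055]
14.4333 [0.4831308  0.1795874  0.07054585] [-0.2975894   0.05418493  0.24955929]
14.8667 0.022596767991682917 [-0.78246056 -0.72782936  4.65820215]
16.7833 0.022595103402482115 [-0.37584874  0.51506332 -3.51501889] [0.62543163 0.12853712 0.15975999]
```

View pics/wrist5.png

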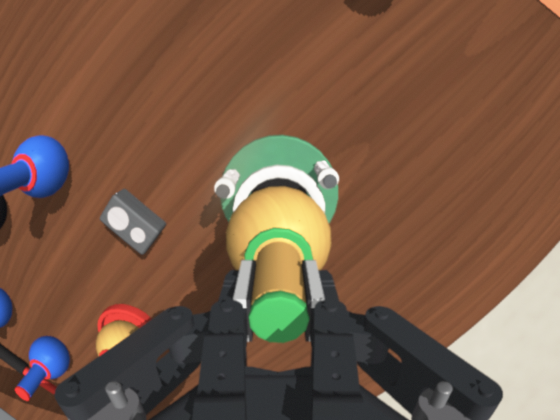

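View pics/scene5.png

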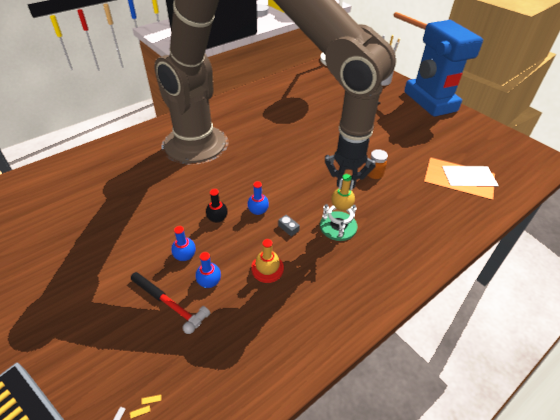

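```bash
python3 - <<'E'
from h import *
P=np.array([.6255,.129])
env.servo_line([*P,.128],feed=.1); env.pause(.1)
f0=env.sense()["contact_force"];print(f0)
z=.128
while z>.112:
    z-=.002; env.servo_line([*P,z],feed=.03); s=env.sense()
    print(round(z,4),s["tcp_pos"].round(4),(s["contact_force"]-f0).round(1),s["moment"].round(2),round(s["clock"],2))
    if s["contact_force"][2]-f0[2]>9: break
for n in("wrist","scene"):
  c=env.read_camera(n);cv2.imwrite(f"pics/{n}6.png",c["frame"][:,:,::-1])
cv2.imwrite("pics/s6c.png",cv2.resize(env.read_camera("scene")["frame"][140:260,270:430,::-1],None,fx=5,fy=5,interpolation=cv2.INTER_CUBIC))
E
```

```text
[ 0.42520313 -0.01985669 -1.39817123]
0.126 [0.6256 0.129  0.1262] [ 0.1 -0.  -1.9] [-0.09 -0.05 -0.03] 17.75
0.124 [0.6255 0.129  0.1239] [-0.7  0.6 -1.6] [-0.01 -0.03  0.02] 18.0
0.122 [0.6258 0.129  0.1222] [ 0.2 -1.   0.6] [-0.1  -0.08  0.02] 18.25
0.12 [0.6259 0.129  0.1202] [0.7 0.1 1.9] [-0.14 -0.25 -0.07] 18.5
0.118 [0.6259 0.1289 0.1182] [ 1.3 -1.   3. ] [-0.17 -0.4  -0.03] 18.75
0.116 [0.6259 0.1289 0.1162] [ 2.  -0.7  3.5] [-0.19 -0.5   0.01] 19.0
0.114 [0.6258 0.129  0.1141] [2.3 0.1 4.9] [-0.23 -0.57 -0.02] 19.25
0.112 [0.6258 0.129  0.1122] [ 2.1 -1.8  6.4] [-0.3  -0.58 -0.05] 19.5
```

View pics/s6c.png

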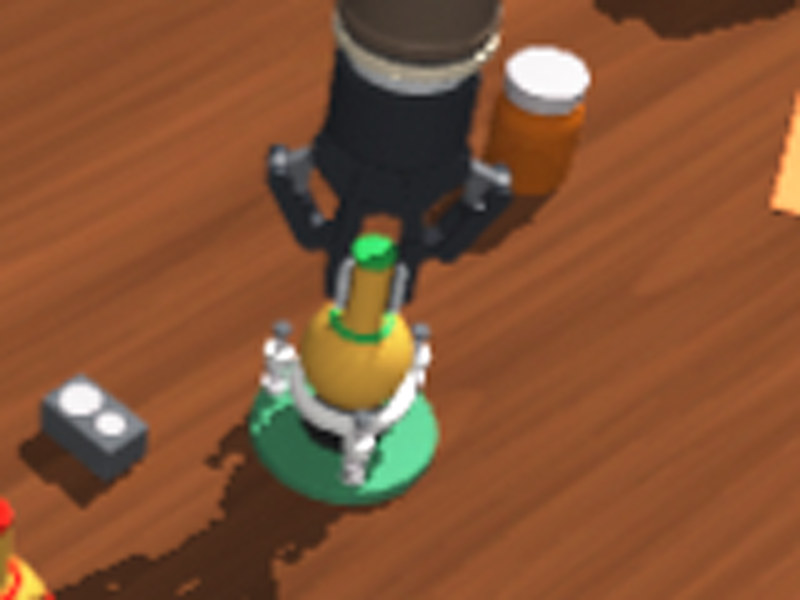

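View pics/wrist6.png

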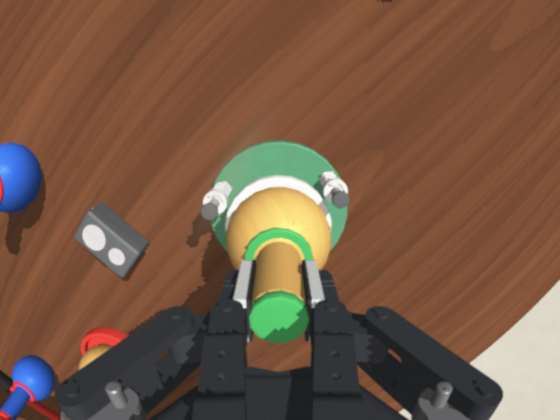

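```bash
python3 - <<'E'
from h import *
S=env.read_camera("scene");W=env.read_camera("wrist")
s=env.sense();p=s["tcp_pos"];b=p[2]-.0705
for P in ([.6258,.129],[.6275,.129]):
  k=lambda q:((q+.5-np.array([270,140]))*5-.5).round(0)
  print(k(proj(S,[*P,b+.027])),k(proj(S,[*P,b+.11])),fish(W,[*P,b+.11]).round(1),fish(W,[*P,b+.027]).round(1))
E
```

```text
[356. 357.] [375. 252.] [277.7 324.8] [277.7 240.4]
[358. 359.] [377. 254.] [280.7 327.1] [279.6 242.1]
```

The flask matches the upright prediction: seen at body (357,358) and plug (374,250), predicted (356,357) and (375,252). It is seated and the ring is moving. Pressing on to the stop, easing +x slightly to reduce the side load.

```bash
python3 - <<'E'
from h import *
P=np.array([.6262,.129]); z=.112; f0=-1.4-1.5
while z>.099:
    z-=.001; env.servo_line([*P,z],feed=.02); env.pause(.1); F=[env.sense() for _ in range(1)]; s=F[-1]
    print(round(z,4),s["tcp_pos"].round(4),s["contact_force"].round(1),s["moment"].round(2),round(s["clock"],2),round(s["finger_gap"],4))
    if s["contact_force"][2]>22: break
env.pause(.3)
s=env.sense();print(s["tcp_pos"].round(4),s["contact_force"].round(1))
c=env.read_camera("scene");cv2.imwrite("pics/s7c.png",cv2.resize(c["frame"][140:260,270:430,::-1],None,fx=5,fy=5,interpolation=cv2.INTER_CUBIC))
c=env.read_camera("wrist");cv2.imwrite("pics/w7.png",c["frame"][:,:,::-1])
E
```

```text
0.111 [0.626 0.129 0.111] [ 2.1 -1.5  5. ] [-0.22 -0.42 -0.  ] 20.1 0.0226
0.11 [0.626  0.129  0.1101] [ 1.3 -1.3  5.4] [-0.27 -0.36 -0.02] 20.45 0.0224
0.109 [0.626  0.1289 0.1091] [ 1.2 -1.   6.3] [-0.29 -0.34 -0.01] 20.8 0.0223
0.108 [0.626  0.1289 0.1082] [ 1.2 -0.9  6.4] [-0.27 -0.27 -0.03] 21.15 0.0226
0.107 [0.626  0.1289 0.1073] [ 1.1 -1.9  6.2] [-0.33 -0.28 -0.02] 21.5 0.0222
0.106 [0.6261 0.1289 0.1063] [ 0.5 -1.6  7. ] [-0.37 -0.15 -0.03] 21.85 0.0221
0.105 [0.6261 0.1289 0.1054] [ 0.5 -2.6  7.7] [-0.33 -0.17 -0.01] 22.2 0.0222
0.104 [0.6261 0.1288 0.1045] [ 1.6 -2.2  8.3] [-0.31 -0.08  0.01] 22.55 0.023
0.103 [0.6267 0.128  0.1036] [ 2.9 -3.7  8.5] [-0.98 -0.58 -0.09] 22.9 0.0224
0.102 [0.6267 0.128  0.1026] [ 2.4 -3.8  8.3] [-0.88 -0.58 -0.06] 23.25 0.0224
0.101 [0.6268 0.1279 0.1021] [ 1.  -3.9 12.1] [-1.04 -0.3  -0.01] 23.6 0.0226
0.1 [0.6269 0.1279 0.102 ] [-1.7 -3.6 17.6] [-1.21  0.26 -0.03] 23.95 0.0224
0.099 [0.6271 0.1279 0.1018] [-3.6 -6.4 22.8] [-1.36  0.76  0.  ] 24.3 0.0222
[0.6271 0.1279 0.1018] [-3.  -4.3 23.4]
```

View pics/s7c.png

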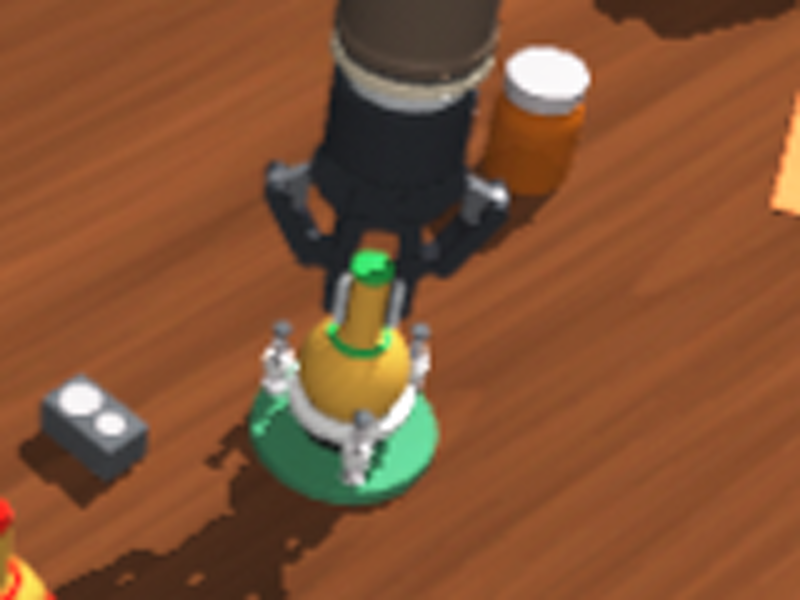

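View pics/w7.png

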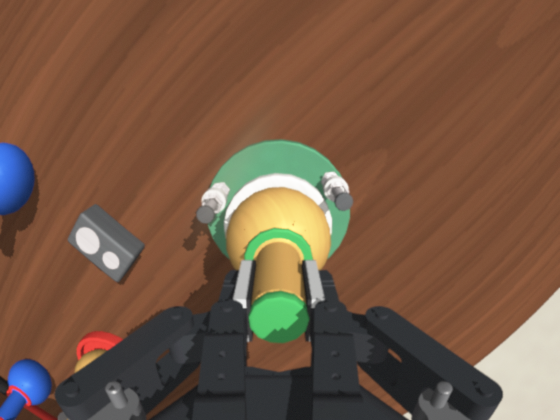

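```bash
python3 - <<'E'
from h import *
env.servo_line([.6268,.1278,.0985],feed=.01); env.pause(.3)
s=env.sense();print(s["clock"],s["tcp_pos"].round(4),s["contact_force"].round(1),s["moment"].round(2),s["tcp_rot"])
S=env.read_camera("scene");T=env.read_camera("top")
k=lambda q:((q+.5-np.array([270,140]))*5-.5)
C=[.6266,.128]
print("upright pred",k(proj(S,[*C,.033+.027])),k(proj(S,[*C,.033+.11])))
im=cv2.resize(S["frame"][140:260,270:430,::-1],None,fx=5,fy=5,interpolation=cv2.INTER_CUBIC)
cv2.imwrite("pics/s8.png",im)
for z,col in((.042,(255,0,255)),(.032,(255,255,0)),(.047,(0,0,255))):
  for a in np.linspace(0,2*np.pi,120):
    u=k(proj(S,[C[0]+.037*np.cos(a),C[1]+.037*np.sin(a),z])); cv2.circle(im,tuple(int(v) for v in u.round()),1,col,-1)
cv2.imwrite("pics/s8o.png",im[260:560,200:500].repeat(2,0).repeat(2,1))
cv2.imwrite("pics/s8p.png",cv2.resize(S["frame"][192:252,310:370,::-1],None,fx=10,fy=10,interpolation=cv2.INTER_CUBIC))
cv2.imwrite("pics/t8.png",T["frame"][:,:,::-1])
E
```

```text
25.2917 [0.6273 0.1276 0.1018] [-5.  -4.  26.7] [-0.91  1.32 -0.02] [2.90190638e+00 1.20158322e+00 2.85487077e-03]
upright pred [353.97113924 368.93307414] [372.52803959 265.43118979]
```

View pics/s8o.png

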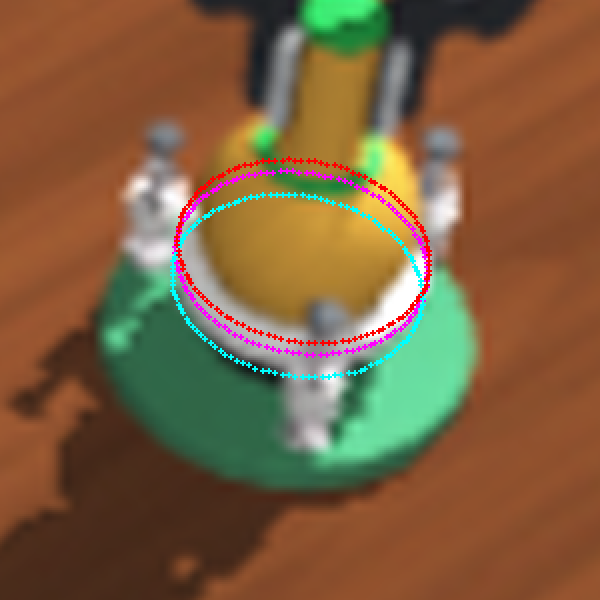

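View pics/s8p.png

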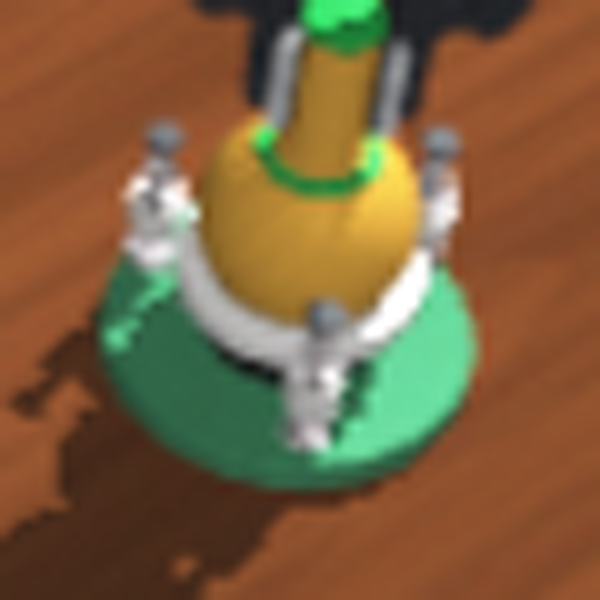

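View pics/t8.png

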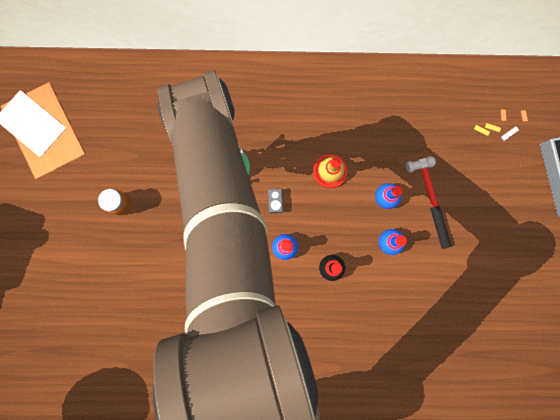

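```bash
python3 - <<'E'
from h import *
S=env.read_camera("scene")
ref=cv2.imread("pics/scene0.png"); now=S["frame"][:,:,::-1]
C=[.6266,.128]; out=[]
for im0,zs in((ref,(.060,.050)),(now,(.042,.032))):
  im=cv2.resize(im0[192:242,315:365],None,fx=8,fy=8,interpolation=cv2.INTER_CUBIC)
  for z,col in zip(zs,((255,0,255),(0,0,255))):
    for a in np.linspace(0,2*np.pi,90):
      u=(proj(S,[C[0]+.037*np.cos(a),C[1]+.037*np.sin(a),z])+.5-np.array([315,192]))*8-.5
      cv2.circle(im,tuple(int(v) for v in u.round()),0,col,-1)
  out.append(im)
cv2.imwrite("pics/cmp.png",np.hstack(out))
E
```

```text
(no output)
```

View pics/cmp.png

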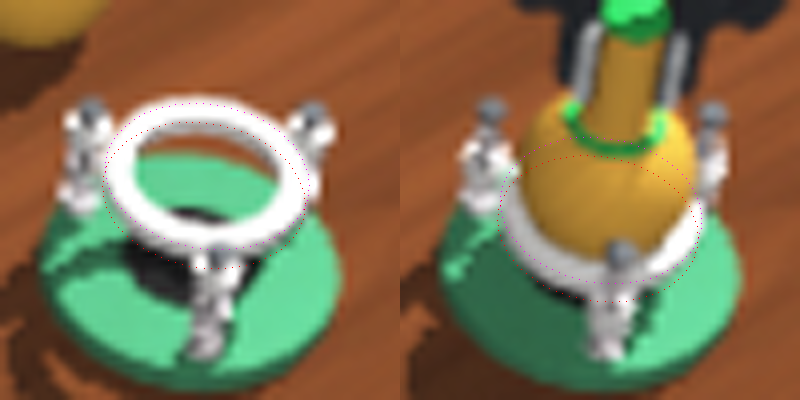

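The overlays fit the ring at 60 mm before and 42 mm now with the same small bias, so the ring is on its stop. That agrees with the force, which rises about 5 N for each commanded mm while the TCP no longer moves. Handing in.

```bash
python3 - <<'E'
from h import *
s=env.sense();print(s["clock"],s["tcp_pos"].round(4),s["contact_force"].round(1),s["finger_gap"])
print(env.hand_in())
E
```

```text
25.4417 [0.6273 0.1277 0.1018] [-5.6 -3.2 27. ] 0.022369222391627593
the job is handed in; nothing more can be done
None
```

I stood the red-tagged brass flask upright in the red dish and let go of it. I then set the green-tagged flask in the sprung ring, pressed it down by its neck, and handed in at 25.4 s while still holding it pressed.

**Red flask:** the pictures after release show it upright in the dish, and it is still there in the last top view.

**Ring on its stop:**
- **Force:** the contact force turned steep at TCP height 0.102 m. It ended at about 27 N up with the TCP no longer moving.
- **Picture:** the ring outline fits a height of 42 mm, with the same small offset as the 60 mm fit to the first picture. The flask matches an upright pose.

**What disagreed:**
- The stop came about 1.5 mm lower than my 0.1035 m estimate.
- Just before that, the flask shifted about 1 mm sideways. I take this as it centring in the ring, because it had first touched slightly off-centre.
- A side force of about 6 N remained at hand-in.

The jar, block, hammer and look-alike flasks were left alone. They appear unmoved in the last top view.

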